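Offer the apple in the handled dish

ROBOT

A 6-joint arm with a two-finger parallel gripper is mounted at the origin on the work surface. World frame = base frame: x ahead of the robot, y to its left, z up, the work surface at z = 0. Lengths are in m, angles in degrees, forces in N, time in s.
With the tool pointing down it reaches from about 0.325 to 0.85 m from the base axis. Payload 4.4 kg.
Tool frame: the origin (TCP) lies midway between the tips of the shut fingers; the grasp point (between the pads) lies bot.pinch_z behind it (bot.pinch_z is the distance from the TCP to the grasp point, in m); z points along the fingers, y is the line along which they close (so a half turn about z gives the same grasp; the last joint's range is limited). The gripper opens to 94 mm and grips with 3 to 60 N. Pads are 16 mm wide; open, the fingers measure 119 mm over their backs; the gripper's body (75 mm by 177 mm) begins 78 mm behind the grasp point.
Start: joints at [65.346, 11.837, 88.321, -0, 79.842, -8.623], TCP at [0.159, 0.553, 0.205] pointing down, gripper open.
Joint ranges: [-156.59, 156.59], [-49.26, 127.26], [12.9, 141.05], [-63.56, 243.56], [4.71, 150.69], [-161.64, 161.64]. Speed limits (degrees/s): [159.86, 159.86, 180, 180, 180, 180].

INTERFACE

Orientations are given as [roll, pitch, yaw] about the fixed x, y, z axes, in that order (R = Rz(yaw) Ry(pitch) Rx(roll)).
In Python, from station import bot, vision gives the robot as it stands. Calls block until the motion is done:
- bot.reach(position, orientation): joint-space move of the TCP to a pose.
- bot.move_l(position, rotation=None, rate=0.15, f_stop=None): straight line of the TCP; rotation=None keeps the orientation; rate is the mean speed in m/s. With f_stop (N) it stops when the force on the tool has changed by that much, and returns True; else False.
- bot.move_joints(angles): joint-space move.
- bot.grip(opening, grip_force=None): finger opening in m; grip_force is the grip in N (None keeps the last); returns when the fingers have stopped.
- bot.dwell(seconds).
- bot.ik(position, orientation): joint angles nearest the present ones, or None.
- bot.state(): the state.
- vision.camera(name): name is "side" or "top" or "wrist"; returns the picture (420x560x3 uint8, red, green, blue); there is no depth.
- vision.camera_info(name): a dict with "mtx" (3x3 intrinsics, pixels), "R" (3x3) and "t" (3): a world point X has camera coordinates R X + t; the wrist camera has in their place "hand_eye" (4x4, takes a point from camera to tool coordinates, whose origin is the TCP and whose axes are the flange's). Camera axes: x right, y down, z forward; pixel columns grow to the right and rows downward; lengths in m; the calibration is good to about 2 mm. A picture is of the moment at which its call begins: read the wrist's pose just before it. camera_info takes no time and is no camera call.
A pose or a line that the arm cannot do raises bot.IKError and nothing moves.
- bot.close_job(): hands the job in; it is judged then, once.
The state is a dict: "time_s": time; "qpos": joint angles; "qd": joint speeds; "joint_efforts": joint torques, N m; "tcp_pos": TCP position; "eef_rot": TCP orientation; "force": force on the tool from outside, world axes, zero at the start; "moment": the same for the moment, N m; "grip_width": finger opening in m; "gripper_force": force on a finger pad.
Only numpy, scipy, OpenCV 4.12 (cv2) and the standard library are available. Lean on these libraries where they do the work, as an engineer would, in place of code of your own. Each camera call takes 0.05 s, during which the arm holds its last target. There are 200 camera calls.

TASK

Pick up the wooden serving dish by its overhead handle and, keeping it level so that the loose little apple stays in the middle of the dish untouched, carry it over the place mat and give it about a quarter turn so that its serving lip points squarely to the guest's side of the mat (the long edge away from you). Finish still holding the dish up, level and still, over the middle of the mat with its underside about 10 cm above the counter. Leave the other things on the counter undisturbed.

Things in the scene. Friction and masses are not known exactly. Their poses are not given: they have to be found in the camera images.
- dish: Loose round shallow wooden dish, 190 mm across, rim 34 mm high, about 0.3 kg, standing on the trivet. Inside: flat centre of 12 mm radius, then rising about 8 deg, steeper towards the rim. Two thin steel arms rise from the rim at y = +-91 mm to a wooden grip bar over the centre. A flat lip 60 mm wide sticks out towards local +x, crosswise to the bar. Origin: centre of the underside, z up.
- handle (a point): Centre of the dish's wooden grip bar, on the dish's axis, 150 mm above its underside. The bar is straight and level, 100 mm long along the dish's y, 14 mm thick along the dish's x, 20 mm high. Grip it here from above, fingers closing along the dish's x.
- lip (a point): Outer end of the serving lip, 130 mm from the dish's axis along the dish's +x, 31 mm above its underside. At the start it points roughly to the robot's right (-y).
- apple: Small red apple, a loose ball 60 mm across, about 0.11 kg, lying in the middle of the dish under the handle (its top about 70 mm above the dish's underside). It rolls if the dish is tilted or jerked. Origin: a point on its skin, which turns with it; use apple_center.
- apple_center (a point): Centre of the apple.
- mat: Fixed grey place mat, 240 mm (x) by 300 mm (y), 4 mm thick, flat on the counter. Origin: centre of its underside; its x axis points to the guest's side, the long edge away from the robot, along which runs a thin white stripe.
- trivet: Fixed round cork trivet, 150 mm across, 12 mm thick, under the dish at the start. Origin: centre of its underside.
- salt: Bystander: white ceramic shaker, 42 mm across at the foot, 110 mm high, with a light wooden ball on top, standing between mat and trivet. Origin: centre of the underside.
- pepper: Bystander: same shaker with a dark wooden ball on top, 110 mm high, between mat and trivet. Origin: centre of the underside.
- mug: Bystander: white mug, 74 mm across, 90 mm high, between mat and trivet, nearer the robot. Origin: centre of the underside.
- espresso_cup: Bystander: white espresso cup, 56 mm across, 50 mm high, standing on a guest-side corner of the mat. Origin: centre of the underside.
- spoon: Bystander: steel spoon, 150 mm long, lying on the mat near its right edge along the mat's x. Origin: centre of its underside.
Mind the look-alikes: they are no part of the job. What is shaped like the dish but pink is not meant.

How it is judged:
By the outcome, as a careful person would: the job done as asked, in the order asked, and still so for the second after the job is handed in, while the arm keeps its last pose, push and grip.
It also fails if it takes over 51 s, if anything falls off the work surface, if the arm or the gripper's body presses on something with over 40 N, if the wrist force passes 120 N, or if a joint passes its speed limit or range.

## Working session

There is one attempt and no reset: what is moved stays moved. The work goes in short steps, each a Python script; the robot and the scene stay as the last script left them, time stands still between calls to the robot, and variables do not carry over. Pictures are saved under pics/ and viewed, at most 10 in all, crops included, and the job is handed in when it is done.

```bash
mkdir -p pics; ls; python3 - <<'E'
from station import bot, vision
import cv2, numpy as np
np.set_printoptions(precision=4,suppress=True)
for n in ("top","side"):
    im=vision.camera(n); cv2.imwrite(f"pics/{n}0.png",im[:,:,::-1]); print(n,vision.camera_info(n))
print(bot.state(),bot.pinch_z); print(vision.camera_info("wrist"))
E
```

```text
pics
top {'mtx': array([[414.4112,   0.    , 282.6814],
       [  0.    , 414.4112, 206.6136],
       [  0.    ,   0.    ,   1.    ]]), 'R': array([[-0.0105, -0.9997, -0.0205],
       [-0.9964,  0.0122, -0.0845],
       [ 0.0847,  0.0196, -0.9962]]), 't': array([-0.0037,  0.4411,  1.1713])}
side {'mtx': array([[398.3933,   0.    , 284.0513],
       [  0.    , 398.3933, 217.4734],
       [  0.    ,   0.    ,   1.    ]]), 'R': array([[ 0.7124, -0.7016, -0.0124],
       [-0.3618, -0.3521, -0.8632],
       [ 0.6013,  0.6194, -0.5047]]), 't': array([-0.3094,  0.2562,  0.8576])}
{'time_s': 0.1, 'qpos': array([65.3455, 11.8803, 88.3939, -0.0007, 79.843 , -8.6242]), 'qd': array([-0.1006, -0.0653, -0.106 ,  0.0099,  0.0881, -0.0062]), 'joint_efforts': array([ -0.0005, -37.1863, -28.2294,   0.07  ,   0.0311,  -0.0001]), 'tcp_pos': array([0.1585, 0.552 , 0.2044]), 'eef_rot': array([-179.884 ,   -0.0169,  163.9698]), 'force': array([ 0.8787,  0.2977, -0.3276]), 'moment': array([-0.0399,  0.0402,  0.0098]), 'gripper_force': 0.0, 'grip_width': 0.09371919885196392} 0.0188
{'mtx': array([[332.5662,   0.    , 275.4987],
       [  0.    , 332.5662, 206.0595],
       [  0.    ,   0.    ,   1.    ]]), 'hand_eye': array([[ 0.0001, -0.9728, -0.2315,  0.0678],
       [ 1.    , -0.0002,  0.0014,  0.0001],
       [-0.0015, -0.2315,  0.9728, -0.1803],
       [ 0.    ,  0.    ,  0.    ,  1.    ]])}
```

View pics/top0.png

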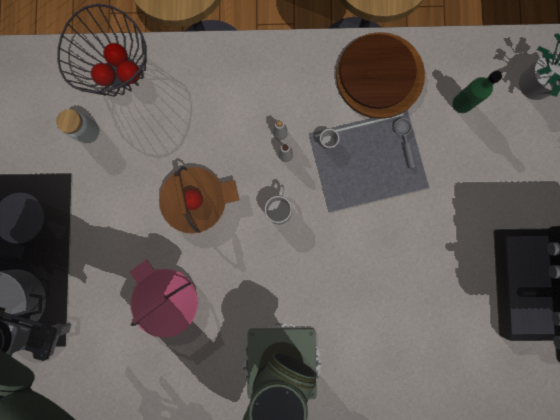

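View pics/side0.png

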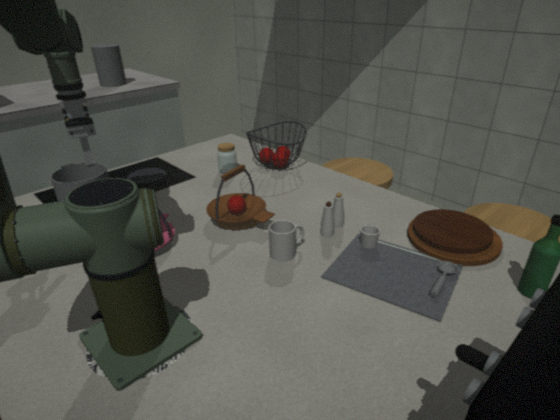

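The top view shows the wooden dish at about (192,198) with its lip at (231,190). The pink look-alike is at (165,302), the mat at (368,162), the shakers at (280,130) and (285,150), the mug at (278,207) and the cup at (330,138). The side view agrees. Next I measure by colour.

```bash
cat > h.py <<'E'
import cv2, numpy as np
from scipy.spatial.transform import Rotation as Rot
np.set_printoptions(precision=4,suppress=True)
def ray_plane(px,z,K,R,t):
    px=np.atleast_2d(px).astype(float)
    d=np.c_[px,np.ones(len(px))]@np.linalg.inv(K).T@R; c=-R.T@t
    return c+d*((z-c[2])/d[:,2])[:,None]
def wrist_ext(info,st):
    H=np.array(info["hand_eye"]); T=np.eye(4)
    T[:3,:3]=Rot.from_euler("xyz",st["eef_rot"],degrees=True).as_matrix(); T[:3,3]=st["tcp_pos"]
    C=np.linalg.inv(T@H); return info["mtx"],C[:3,:3],C[:3,3]
def blob(m):
    c=max(cv2.findContours(m.astype(np.uint8),cv2.RETR_EXTERNAL,cv2.CHAIN_APPROX_NONE)[0],key=cv2.contourArea); return c[:,0,:]
E
python3 - <<'E'
from h import *
from station import vision
i=vision.camera_info("top"); K,R,t=i["mtx"],i["R"],i["t"]
im=cv2.imread("pics/top0.png"); hsv=cv2.cvtColor(im,cv2.COLOR_BGR2HSV)
for p in [(175,205),(215,215),(231,190),(181,180),(187,215),(192,199),(350,180),(300,190),(365,125),(390,185)]: print(p,hsv[p[1],p[0]])
# dish
roi=np.zeros(im.shape[:2],bool); roi[150:245,150:250]=1
m=(hsv[...,0]>4)&(hsv[...,0]<20)&(hsv[...,1]>120)&(hsv[...,2]>60)&roi
c=blob(cv2.morphologyEx(m.astype(np.uint8),cv2.MORPH_CLOSE,np.ones((7,7))))
X=ray_plane(c,0.043,K,R,t)[:,:2]
# circle fit robust
from scipy.optimize import least_squares
s=least_squares(lambda p:np.hypot(X[:,0]-p[0],X[:,1]-p[1])-p[2],[*X.mean(0),.095],loss="soft_l1",f_scale=.003); print("dish circ",s.x)
d=np.hypot(*(X-s.x[:2]).T); far=X[d>.112]; v=far.mean(0)-s.x[:2]; print("lip",len(far),d.max(),np.degrees(np.arctan2(v[1],v[0])))
# apple
m2=((hsv[...,0]<4)|(hsv[...,0]>174))&(hsv[...,1]>150)&roi&(hsv[...,2]>60)
print("apple",ray_plane(blob(m2).mean(0),.05,K,R,t))
# mat
roi2=np.zeros_like(roi);roi2[100:220,300:440]=1
b=im.astype(int); m3=((b[...,0]-b[...,2])>=-1)&roi2
cv2.imwrite("pics/m3.png",np.hstack([cv2.resize(m3[100:220,300:440].astype(np.uint8)*255,None,fx=2.7,fy=2.7,interpolation=0),cv2.resize(m[150:250,150:260].astype(np.uint8)*255,None,fx=3.24,fy=3.24,interpolation=0)]))
c=blob(cv2.morphologyEx(cv2.morphologyEx(m3.astype(np.uint8),cv2.MORPH_OPEN,np.ones((3,3))),cv2.MORPH_CLOSE,np.ones((5,5))))
h=cv2.convexHull(c)[:,0]; Y=ray_plane(h,.004,K,R,t)[:,:2].astype(np.float32)
r=cv2.minAreaRect(Y); print("mat",r); print(ray_plane([(330,130),(403,113),(312,137),(408,112),(428,187),(331,211)],.004,K,R,t))
for n,p,z in [("mug",(278,208),.09),("salt",(279,124),.105),("pep",(285,147),.105),("cup",(330,139),.054)]: print(n,ray_plane(p,z,K,R,t))
E
```

```text
(175, 205) [ 12 153 100]
(215, 215) [ 13 147  90]
(231, 190) [ 13 153 105]
(181, 180) [ 12 115  60]
(187, 215) [ 8 53 53]
(192, 199) [  1 202 129]
(350, 180) [126  14  92]
(300, 190) [ 12  19 136]
(365, 125) [120  10 103]
(390, 185) [120  15  86]
dish circ [0.4627 0.2444 0.093 ]
lip 29 0.1277113016239956 -78.24143478137982
apple [[0.464 0.244 0.05 ]]
mat ((0.5760248303413391, -0.259366512298584), (0.23946934938430786, 0.29867058992385864), 13.245501518249512)
[[ 0.6671 -0.1503  0.004 ]
 [ 0.7146 -0.3658  0.004 ]
 [ 0.6469 -0.097   0.004 ]
 [ 0.7174 -0.3806  0.004 ]
 [ 0.4941 -0.4302  0.004 ]
 [ 0.4278 -0.1483  0.004 ]]
mug [[0.4313 0.0025 0.09  ]]
salt [[ 0.6583 -0.0028  0.105 ]]
pep [[ 0.5948 -0.0184  0.105 ]]
cup [[ 0.6276 -0.1448  0.054 ]]
```

View pics/m3.png

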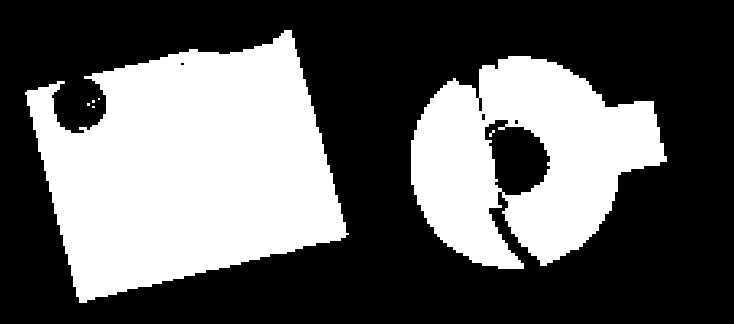

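The masks are clean. The mat measures 239 x 299 mm at yaw about 13°. The dish circle has a 93 mm radius and its lip is at 128 mm. Next I move above the handle and look with the wrist camera.

```bash
python3 - <<'E'
from h import *
from station import bot, vision
for psi in (11.8,-168.2):
    print(psi,[bot.ik(p,[180,0,psi+a]) for p,a in (((.4627,.2444,.30),0),((.4627,.2444,.143),0),((.576,-.259,.29),91),((.52,0,.29),45))])
bot.reach((.4627,.2444,.30),(180,0,-168.2) if bot.ik((.4627,.2444,.30),[180,0,11.8]) is None else (180,0,11.8))
bot.dwell(.4)
s=bot.state(); im=vision.camera("wrist"); cv2.imwrite("pics/w1.png",im[:,:,::-1]); np.savez("w1.npz",p=s["tcp_pos"],r=s["eef_rot"])
print(s["time_s"],s["tcp_pos"],s["eef_rot"],s["qpos"])
E
```

```text
11.8 [array([18.3616,  2.117 , 88.0498, -0.    , 89.8332, 96.5616]), array([18.3616,  9.0881, 99.3333, -0.    , 71.5786, 96.5616]), array([-32.0559,  15.9448,  73.3975,   0.    ,  90.6576, -44.8559]), array([-9.5419,  1.9534, 89.3685, -0.    , 88.6781, 23.6581])]
-168.2 [array([ 18.3616,   2.117 ,  88.0498,   0.    ,  89.8332, -83.4384]), array([ 18.3616,   9.0881,  99.3333,   0.    ,  71.5786, -83.4384]), array([-32.0559,  15.9448,  73.3975,  -0.    ,  90.6576, 135.1441]), array([  -9.5419,    1.9534,   89.3685,    0.    ,   88.6781, -156.3419])]
2.125 [0.4625 0.2447 0.2999] [-179.9999    0.0088   11.841 ] [18.3993  2.1227 88.0527  0.0011 89.8333 96.5583]
```

View pics/w1.png

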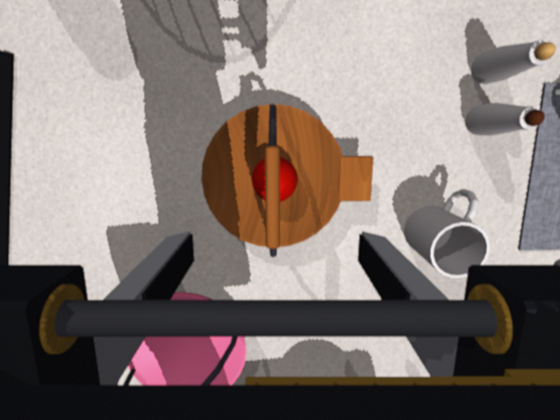

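The wrist view shows the bar running from (272,147) to (273,246), centred over the apple at (274,180). The lip points right at (357,178). I'll refine the bar edges.

```bash
python3 - <<'E'
from h import *
im=cv2.imread("pics/w1.png"); 
for r in (152,160,200,215,230,240,244): print(r,[tuple(int(v) for v in x) for x in im[r,260:286]])
print([tuple(int(v) for v in x) for x in im[140:152,273]]); print([tuple(int(v) for v in x) for x in im[238:256,273]])
cv2.imwrite("pics/w1c.png",cv2.resize(im[98:262,196:380],None,fx=3.6,fy=3.6,interpolation=cv2.INTER_CUBIC))
E
```

```text
152 [(18, 39, 65), (19, 40, 67), (21, 41, 70), (20, 39, 67), (21, 43, 74), (26, 56, 97), (34, 73, 125), (40, 86, 146), (45, 95, 159), (47, 99, 165), (46, 98, 165), (45, 97, 165), (45, 96, 164), (44, 95, 162), (44, 94, 159), (42, 92, 155), (41, 89, 151), (38, 82, 141), (33, 72, 122), (26, 57, 96), (23, 47, 81), (22, 46, 79), (23, 46, 78), (23, 46, 80), (24, 49, 85), (27, 56, 96)]
160 [(15, 29, 73), (11, 23, 82), (10, 17, 88), (5, 10, 94), (13, 26, 97), (22, 51, 100), (35, 71, 123), (40, 84, 145), (44, 95, 160), (46, 99, 166), (47, 99, 168), (46, 97, 166), (47, 98, 167), (45, 97, 165), (45, 95, 161), (43, 92, 156), (41, 89, 151), (39, 84, 142), (32, 72, 121), (25, 52, 104), (12, 24, 104), (4, 6, 107), (3, 4, 104), (4, 5, 99), (5, 6, 94), (4, 11, 88)]
200 [(22, 46, 77), (26, 56, 97), (35, 74, 131), (36, 76, 146), (29, 63, 132), (26, 55, 108), (32, 65, 116), (38, 81, 138), (44, 94, 157), (46, 99, 166), (48, 99, 167), (48, 99, 169), (47, 99, 169), (48, 98, 168), (47, 96, 165), (43, 92, 158), (43, 90, 151), (39, 83, 140), (33, 72, 122), (27, 53, 118), (14, 30, 140), (11, 26, 151), (17, 35,
[... 1370 characters left out ...]
147), (42, 94, 159), (45, 98, 164), (45, 98, 166), (45, 98, 165), (46, 99, 167), (46, 98, 164), (45, 94, 159), (42, 89, 152), (40, 84, 144), (34, 73, 125), (34, 72, 124), (39, 87, 148), (41, 92, 157), (42, 92, 156), (42, 90, 154), (43, 92, 157), (44, 93, 159)]
[(41, 36, 36), (39, 34, 35), (40, 35, 35), (42, 36, 35), (38, 36, 40), (33, 43, 64), (31, 59, 99), (35, 75, 128), (42, 89, 149), (43, 93, 159), (46, 97, 163), (46, 97, 163)]
[(46, 99, 166), (46, 99, 167), (46, 98, 166), (46, 100, 167), (46, 99, 166), (45, 99, 166), (46, 99, 167), (47, 100, 167), (44, 97, 163), (45, 89, 149), (51, 73, 115), (61, 59, 73), (64, 55, 55), (63, 55, 54), (63, 55, 55), (62, 54, 55), (59, 51, 51), (67, 60, 60)]
```

View pics/w1c.png

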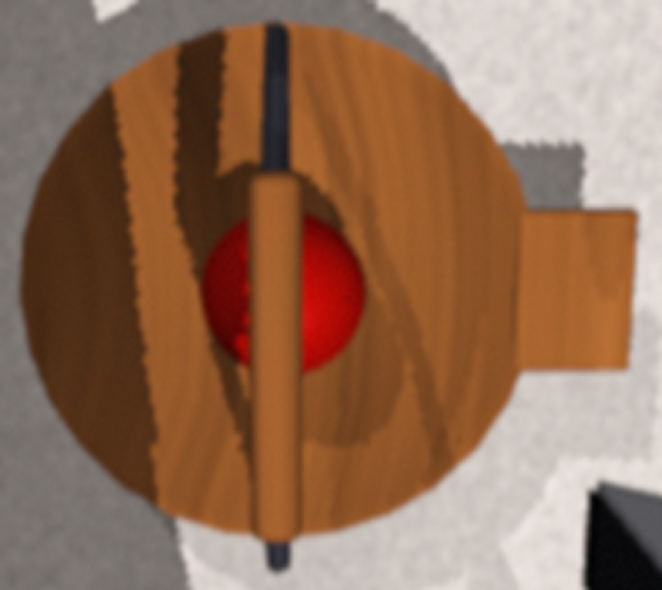

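```bash
python3 - <<'E'
from h import *
from station import vision
f=np.load("w1.npz"); K,R,t=wrist_ext(vision.camera_info("wrist"),dict(tcp_pos=f["p"],eef_rot=f["r"]))
for z in (.162,.172):
    a,b=ray_plane([(272.2,146.3),(272.6,248.5)],z,K,R,t)
    v=a-b; print(z,a,b,"mid",(a+b)/2,"len",np.linalg.norm(v),"yaw of bar",np.degrees(np.arctan2(v[1],v[0])))
e=ray_plane([(265.3,190),(279,190)],.165,K,R,t); print("thick",np.linalg.norm(e[0]-e[1]))
l=ray_plane([(372.7,156.6),(371,200.8)],.043,K,R,t); d=l[0]-l[1]; print("lip",l,np.linalg.norm(d),"mid",l.mean(0),np.degrees(np.arctan2(d[1],d[0])))
im=cv2.imread("pics/w1.png");hsv=cv2.cvtColor(im,cv2.COLOR_BGR2HSV)
E
```

```text
0.162 [0.509  0.2587 0.162 ] [0.4091 0.2375 0.162 ] mid [0.459  0.2481 0.162 ] len 0.10209701018307894 yaw of bar 11.944929220088559
0.172 [0.5095 0.2587 0.172 ] [0.4128 0.2382 0.172 ] mid [0.4611 0.2484 0.172 ] len 0.09888812183880526 yaw of bar 11.944929220088541
thick 0.013189895209061407
lip [[0.5164 0.1276 0.043 ]
 [0.4589 0.1138 0.043 ]] 0.05904472699571319 mid [0.4877 0.1207 0.043 ] 13.473014461297923
```

The checks agree: bar length 99 mm, thickness 13 mm, and the lip at 130 mm, at -78°. I'll descend, half close the gripper and look.

```bash
python3 - <<'E'
from h import *
from station import bot, vision
bot.move_l((.461,.2483,.22),(180,0,12.0),rate=.15)
bot.move_l((.461,.2483,.143),rate=.08,f_stop=6)
bot.grip(.026,grip_force=10); bot.dwell(.2)
s=bot.state(); im=vision.camera("wrist"); cv2.imwrite("pics/w2.png",im[:,:,::-1])
print(s["time_s"],s["tcp_pos"],s["eef_rot"],s["grip_width"],s["gripper_force"],s["force"],s["moment"])
E
```

```text
5.2917 [0.461  0.2483 0.143 ] [179.9996   0.001   11.9965] 0.02638746742059645 0.0 [-0.8822  0.3154  0.8612] [0.0031 0.1709 0.0138]
```

View pics/w2.png

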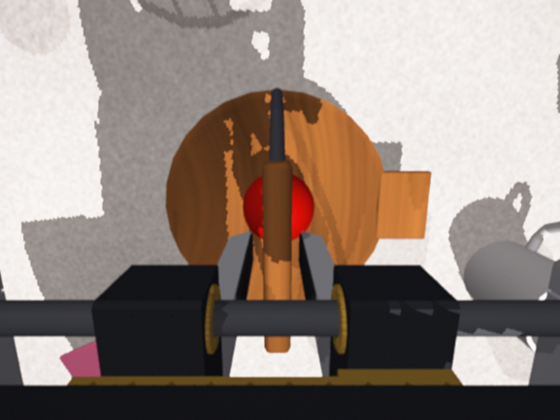

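The bar at column 277 is centred between the pads (inner edges at 250 and 303), and the apple is under it at (279,206). I'll close and lift slowly.

```bash
python3 - <<'E'
from h import *
from station import bot, vision
def p(l):
    s=bot.state(); print(l,s["time_s"],s["tcp_pos"],s["eef_rot"],s["grip_width"],s["gripper_force"],s["force"],s["moment"])
bot.grip(.016,grip_force=10); bot.grip(.008,grip_force=10); p("touch")
bot.grip(.008,grip_force=45); p("grip")
bot.move_l((.461,.2483,.16),rate=.02); bot.dwell(.3);p("lift1")
bot.move_l((.461,.2483,.285),rate=.05); bot.dwell(.2); p("lift2")
im=vision.camera("wrist"); cv2.imwrite("pics/w3.png",im[:,:,::-1])
im2=vision.camera("side"); c=cv2.resize(im2[100:300,130:330],(420,420)); cv2.imwrite("pics/ws3.png",np.hstack([cv2.resize(im[0:420,60:440],(380,420)),c])[:,:,::-1])
E
```

```text
touch 5.9583 [0.461 0.248 0.143] [179.9671   0.0057  11.9966] 0.013838478069036 10.000018179416656 [-0.689  -0.8684  0.0244] [-0.228   0.1593  0.0308]
grip 6.175 [0.4611 0.248  0.143 ] [179.9732   0.0015  11.9968] 0.013853938386212386 44.99992847442627 [-0.2428 -0.0796  0.1736] [-0.3405  0.0566  0.0368]
lift1 7.475 [0.4609 0.2483 0.1599] [-179.9998    0.0132   11.9985] 0.013448502368121474 44.998692870140076 [ 0.0355  0.2967 -4.8999] [ 0.0174  0.1518 -0.0028]
lift2 10.325 [0.461  0.2483 0.2849] [179.9991   0.0112  11.9989] 0.013451229903088903 44.99858736991882 [ 0.0831  0.0351 -4.4269] [-0.0482  0.1427  0.0112]
```

View pics/ws3.png

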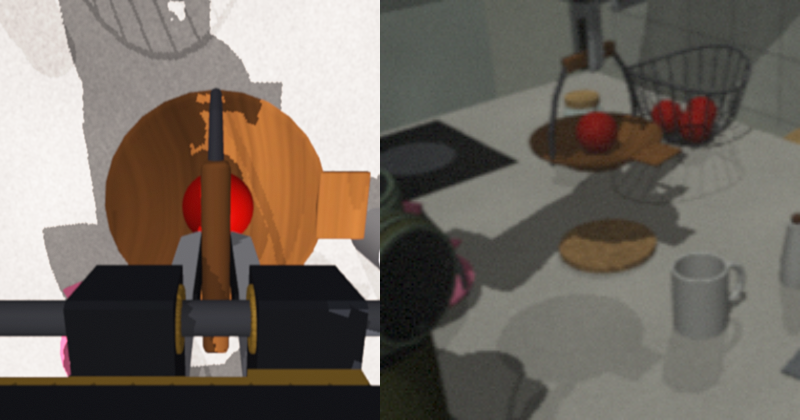

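The dish is up and level relative to the gripper: its rim and lip pixels match the pre-lift view, with the lip corner still at about (430,171). The apple is in the middle and the trivet is empty. I'll carry and turn it slowly, then check.

```bash
python3 - <<'E'
from h import *
from station import bot, vision
def p(l):
    s=bot.state(); print(l,s["time_s"],s["tcp_pos"],s["eef_rot"],s["grip_width"],s["force"],s["moment"]); return s
bot.move_l((.576,-.259,.285),(180,0,103.1),rate=.055); p("carry")
bot.move_l((.576,-.259,.231),rate=.03); bot.dwell(.5); s=p("low")
im=vision.camera("wrist"); cv2.imwrite("pics/w4.png",im[:,:,::-1]); np.savez("w4.npz",p=s["tcp_pos"],r=s["eef_rot"])
t=vision.camera("top"); cv2.imwrite("pics/top4.png",t[:,:,::-1]); sd=vision.camera("side"); cv2.imwrite("pics/side4.png",sd[:,:,::-1])
cv2.imwrite("pics/c4.png",np.hstack([cv2.resize(sd[110:330,260:500],(400,367)),cv2.resize(t[50:250,250:468],(400,367))])[:,:,::-1])
E
```

```text
carry 20.0333 [ 0.576 -0.259  0.285] [-179.999     0.0006  103.1006] 0.013400853868489786 [-0.0451 -0.2986 -4.5293] [-0.0444  0.0525 -0.0091]
low 22.4833 [ 0.576 -0.259  0.231] [-179.9981    0.0004  103.1012] 0.013484520987112428 [-0.8125  0.2109 -3.6784] [-0.0571  0.0671  0.0257]
```

View pics/w4.png

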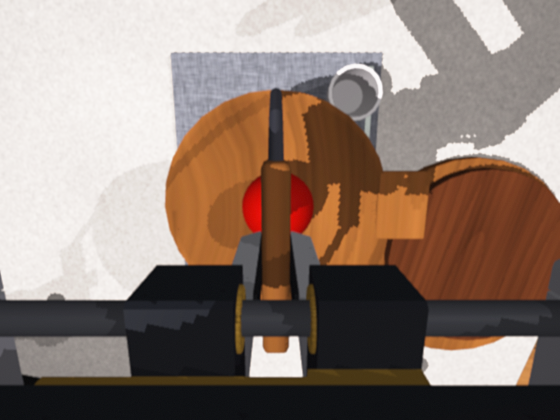

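View pics/c4.png

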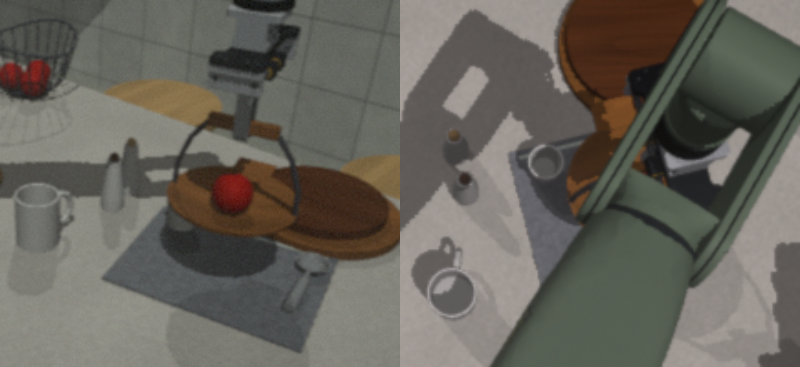

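The dish still sits the same in the wrist view: lip corner at (430,171), apple at (278,206). The mat's left edge runs from (171,53) to (382,53), parallel to the lip. The bystanders are undisturbed. One numeric check follows, then I hand in.

```bash
python3 - <<'E'
from h import *
from station import bot, vision
f=np.load("w4.npz"); K,R,t=wrist_ext(vision.camera_info("wrist"),dict(tcp_pos=f["p"],eef_rot=f["r"]))
a,b=ray_plane([(171,53),(382,53)],.004,K,R,t); v=b-a; an=np.arctan2(v[1],v[0])
m=(a+b)/2; print(a,b,"len",np.hypot(*v[:2]),"yaw",np.degrees(an),"centre",m[:2]-.15*np.array([-np.sin(an),np.cos(an)]))
l=ray_plane([(430,171.5),(426.5,239)],.131,K,R,t); d=l[1]-l[0]; q=l.mean(0)[:2]-f["p"][:2]; print("lip",np.linalg.norm(d),np.hypot(*q),np.degrees(np.arctan2(q[1],q[0])))
E
```

```text
[ 0.4261 -0.1404  0.004 ] [ 0.6593 -0.086   0.004 ] len 0.2394495142382778 yaw 13.122965396463673 centre [ 0.5768 -0.2593]
lip 0.060144419222702215 0.13164504580239683 13.555936137452674
```

The mat yaw is 13.1° with its centre at (0.577, -0.259). The lip points at 13.6° and all lengths match, so I'm handing in.

```bash
python3 -c "
from station import bot
bot.dwell(1.0); print(bot.state()['time_s'],bot.state()['qd'].round(3)); print(bot.close_job())"
```

```text
23.6333 [ 0.041  0.025  0.074  0.014 -0.084  0.115]
the job is handed in; nothing more can be done
None
```

The job is handed in at about 24 s: the dish is held level and still about 10 cm above the counter over the mat's centre, its lip pointing to the guest's side within about half a degree, the apple in the middle and the other things undisturbed in the last pictures.

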